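# Refit the washed roll spindle in its socket

## Task

Pick the washed steel spindle off its drying rest and start it, rounded nose first, into the deep socket of the counter roll holder; let go of it when it is about halfway in, take hold of it again further back, behind its middle, and push it gently home until the soft-close plug inside is against its stop. Ease it in: never jam it or ram it against the stop. Let go and leave it in the socket, without disturbing the glasses, crock and other things on the counter.

Things in the scene. Friction and masses are not known exactly. Their poses are not given: they have to be found in the camera images.
- spindle_mid (a point): Middle of the loose polished steel spindle: a straight round bar 16 mm in diameter and 260 mm long, a 0.16 kg tube. Its x axis runs along the bar towards the rounded nose (130 mm ahead of this point); 130 mm behind this point is the back end, a flat round head 26 mm in diameter and 10 mm thick. It starts level on the rest, its axis 50 mm above the counter.
- spindle_nose (a point): Foremost point of the spindle's rounded (8 mm radius) nose, 130 mm ahead of the middle; same axes as the middle.
- spindle: The same spindle; origin at its middle on its axis, x towards the nose.
- rest: Fixed low white drying rest that carries the spindle along its x axis; origin under its centre at counter level. Base plate 190 x 56 x 10 mm; two saddles 12 mm thick at 75 mm ahead of and behind the centre, cheeks up to 56 mm above the counter; between them the bar is free for fingers. The spindle's middle is within 10 mm of the rest's centre along x.
- holder: Fixed roll holder: steel foot 230 x 110 x 14 mm carrying a white square sleeve, 35 mm outside and 197 mm long, lying level with its top 122 mm above the counter. Origin at counter level under the mouth of the sleeve; x points into the sleeve.
- socket_mouth (a point): Centre of the socket's mouth, on the axis, 105 mm above the counter; x points into the socket along its axis. The socket is a level square bore 18.5 mm wide, widened to 30 mm over its first 12 mm. The spindle let go halfway in droops by a few mm at its back end because of the play.
- plug (a joint): Travel of the unseen damped soft-close plug deep in the socket (m): 0 is the front of its travel, 0.025 is against its rigid stop, which is home. Starts at 0 to 0.010; stays where left (no spring). Resists with about 0.5 N per mm/s of pushing speed. The stop's place varies unseen: the nose meets the plug 115 to 160 mm inside the mouth and is home at 140 to 175 mm, felt as a steep rise of force.
- glass0: Shot glass on the tray, 46 mm wide, 60 mm high; origin under its centre. Leave alone.
- glass1: Second such shot glass on the tray. Leave alone.
- glass2: Third such shot glass on the tray. Leave alone.
- crock: Lidded brown kimchi crock, 140 mm wide, 164 mm high, 2.6 kg; origin under its centre. Leave alone.
- jar: Small glass jar, 42 mm wide, 55 mm high, between the rest and the tray; origin under its centre. Leave alone.
- opener: Flat aluminium bottle opener lying on the counter, 146 mm long, 5 mm thick; origin near its middle at counter level. Leave alone.
- cup: White cup beside the tray, 72 mm wide, 75 mm high; origin under its centre. Leave alone.

How it is judged:
On the way, in this order (a step that is already met when the one before it is completed fails the run):
1. the spindle stands partway in the socket, nose first (50 to 128 mm deep), and has been let go there (x of spindle_nose in the frame of socket_mouth between 0.05 and 0.128 m and y of spindle_nose in the frame of socket_mouth between -0.006 and 0.006 m and z of spindle_nose in the frame of socket_mouth between -0.006 and 0.006 m and contact force between the fingers and spindle below 0.1 N), for 0.2 s.
2. it is taken again further back, at least 20 mm behind its middle (contact force between the fingers and spindle above 2 N and x of the grasp point in the frame of spindle below -0.02 m and x of spindle_nose in the frame of socket_mouth above 0.04 m), for 0.1 s.
3. it has pushed the plug to its stop (within 1.5 mm) (value of joint plug above 0.0235 m and x of spindle_nose in the frame of socket_mouth above 0.135 m and y of spindle_nose in the frame of socket_mouth between -0.006 and 0.006 m and z of spindle_nose in the frame of socket_mouth between -0.006 and 0.006 m), for 0.1 s.
At the end, for the whole second after the job is handed in: The plug is within 1.5 mm of its stop (plug joint above 23.5 mm of 25), the spindle's nose is at least 135 mm inside the mouth and within 6 mm of the socket's axis, and the spindle is at rest and let go (all of step 3 and linear speed of spindle below 0.02 m/s and contact force between each of the arm, the fingers and spindle below 0.1 N); the robot touches nothing.
It fails at once if while the fingers touch it, the spindle is pressed on the holder (socket walls, plug or stop) with more than 30 N (contact force between spindle and holder above 30 N and contact force between the fingers and spindle above 2 N).
It fails at once if the robot hits the holder with more than 30 N (contact force between the arm and holder above 30 N).
It fails at once if the spindle is dropped on the counter (height (world z) of spindle_mid below 0.03 m).
It fails at once if a bystander (glass, crock, jar, opener, cup) is moved more than 20 mm (distance of any of glass0, glass1, glass2, crock, jar, opener, cup from where it was at the start of the episode above 0.02 m).
It also fails if it takes over 72 s, if anything falls off the work surface, if the arm or the gripper's body presses on something with over 40 N, if the wrist force passes 120 N, or if a joint passes its speed limit or range.

## Robot

A 6-joint arm with a two-finger parallel gripper is mounted at the origin on the work surface. World frame = base frame: x ahead of the robot, y to its left, z up, the work surface at z = 0. Lengths are in m, angles in rad, forces in N, time in s.
With the tool pointing down it reaches from about 0.325 to 0.925 m from the base axis. Payload 3.1 kg.
Tool frame: the origin (TCP) lies at the very end of the fingers, on their centre line; the grasp point (between the pads) lies 19 mm behind it; z points along the fingers, y is the direction in which the jaws open and shut (so a half turn about z gives the same grasp; the last joint's range is limited). The gripper opens to 85 mm and grips with 20 to 120 N. Pads are 22 mm wide; open, the fingers measure 114 mm over their backs; the gripper's body (76 mm by 85 mm) begins 54 mm behind the grasp point. The pads swing forward as they close: fully open they stand 13 mm farther back than shut.
Start: joints at [1.058, 0.217, 1.613, -0, 1.311, -0.112], TCP at [0.244, 0.575, 0.231] pointing down, gripper open.
Joint ranges: [-2.75, 2.75], [-0.78, 2.1], [0.31, 2.55], [-1.13, 4.27], [0.13, 2.63], [-2.58, 2.58]. Speed limits (rad/s): [2.79, 2.79, 3.14, 3.14, 3.14, 3.14].

## Interface

Orientations are given as a rotation vector (axis times angle).
In Python, from cell import * gives the robot as it stands.
- The arm moves only by the tool servo_tool, never from a script. Its argument "moves" is a list of rows, each an object with "xyz": the shift along the tool's x, y, z in units of 50 mm (1.0 is 50 mm), a list of three; "turn": the turn, a rotation vector about the tool's x, y, z in units of 8 degrees (1.0 is 8 degrees), a list of three. In form: [{"xyz": [x, y, z], "turn": [ax, ay, az]}, ...]. A call has 1 to 20 rows; each row is the pose to reach, as a shift and turn from the pose commanded when the call began, along the tool's axes at that moment; what a row does not reach only later rows make up. A row lasts 1/8 s, in which the tool goes at most 62.5 mm and 10.7 degrees, less where a joint would pass 70% of its speed; a pose out of reach is approached as far as the arm can. A call with a gripper value outside its range is refused whole. "hand" is the opening, from -1 (shut) to 1 (fully open), set as the call begins (left out, the last holds). The fingers move at their own pace and stop on an object; "squeeze" is the grip in N (left out, the last holds). Time passes only in rows, so rows that repeat a pose let the fingers close. It gives the time, the measured TCP pose, the force and the opening at its end, in the units of the state.
- get_state(): the state, without advancing time (a new reading comes with each control period).
- camera(name): name is "scene" or "top" or "wrist"; returns the picture (384x512x3 uint8, red, green, blue); there is no depth.
- camera_params(name): a dict with "vfov" (degrees; the focal length in pixels is half the picture's height over the tangent of half this angle, whatever the lens; pixels are square), "cx", "cy" (the principal point, pixels), "cam_to_world" (4x4, takes a point from camera to world coordinates). Camera axes: x right, y up, looking along -z (the intrinsics and any distortion apply to the point x, -y, -z); pixel columns grow to the right and rows downward; lengths in m; the calibration is good to about 2 mm. A picture is of the moment at which its call begins: read the wrist's pose just before it. camera_params takes no time and is no camera call; for the wrist camera it gives the pose at the moment of the call.
- hand_in(): hands the job in, once; it reports no verdict.
Trained networks look in the newest picture that a camera, given by its name, has taken for a name from the list of things; names that differ only in an ending like _2 or _b are one class to them, and where a whole thing is asked for, a point or a joint stands for the part that bears it (a point fixed in the world has none). Each returns a list of dicts, best first, with "score" (0 to 1); they miss things now and then, are a little off and sometimes report something else, mostly with a low value. They report only what shows in the picture. A call takes as long as a camera call.
- silhouettes(camera, target): "mask" (384x512 bool, what is visible of it) and "bbox" ([left, top, right, bottom] in pixels, round what is visible of it).
The state is a dict: "time": time; "joints": joint angles; "qd": joint speeds; "joint_torque": joint torques, N m; "eef_pos": TCP position; "tool_rot": TCP orientation; "ft_force": force on the tool from outside, world axes, zero at the start; "ft_torque": the same for the moment, N m; "gripper_width": finger opening in m.
Only numpy, scipy, OpenCV 4.12 (cv2) and the standard library are available. Lean on these libraries where they do the work, as an engineer would, in place of code of your own. Each camera call takes 0.05 s, during which the arm holds its last target. There are 200 camera calls.

## Working session

There is one attempt and no reset: what is moved stays moved. The work goes in short steps, Python scripts to look and compute and a tool call to move; the robot and the scene stay as the last step left them, time stands still between calls to the robot, and variables do not carry over. Pictures are saved under pics/ and viewed, about 8 in all and at most 12, crops included, and the job is handed in when it is done.

Besides the shell and the picture viewer there is one more tool, called after ">>>" in YAML: its name, and indented under it one key for each argument. servo_tool: Moves the arm, as the interface text tells. Its arguments: {"type":"object","properties":{"moves":{"type":"array"},"hand":{"type":"number"},"squeeze":{"type":"number"}},"required":["moves"]}

```bash
mkdir -p pics; ls; python3 - <<'E'
from cell import *
import cv2,numpy as np
s=get_state();print(s)
ims=[]
for n in("scene","top"):
    im=camera(n);p=camera_params(n);print(n,p)
    cv2.imwrite(f"pics/{n}0.png",im[:,:,::-1])
    for t in("spindle","rest","holder"):
        for d in silhouettes(n,t)[:2]:print(n,t,d["score"],d["bbox"],d["mask"].sum())
E
```

```text
pics
{'time': 0.0, 'joints': array([ 1.05783458e+00,  2.17787758e-01,  1.61492121e+00,  2.17358688e-05,
        1.31125883e+00, -1.12242362e-01]), 'qd': array([-0.00114006, -0.00014296, -0.00071249, -0.0018757 , -0.00091582,
       -0.00183127]), 'joint_torque': array([ 1.83115621e-04, -3.96835327e+01, -3.03854620e+01, -3.31969777e-04,
        9.62461549e-03, -1.13376709e-05]), 'eef_pos': array([0.243404  , 0.57478822, 0.22995415]), 'tool_rot': array([-0.62510443, -3.07800614,  0.00353908]), 'ft_force': array([-0.25077734,  0.81217152,  0.03130632]), 'ft_torque': array([0.00587597, 0.00847982, 0.00284528]), 'gripper_width': 0.08567152275186077}
scene {'vfov': 48.979653721278204, 'cx': 258.65267481793995, 'cy': 196.15197476374502, 'cam_to_world': array([[ 0.70572236, -0.40809899,  0.57914692,  1.12472482],
       [ 0.70839254,  0.39299741, -0.58628751, -0.562144  ],
       [ 0.0116601 ,  0.82401957,  0.56644134,  0.68798379],
       [ 0.        ,  0.        ,  0.        ,  1.        ]])}
scene spindle 0.82 [148.5, 207.3, 228.4, 264.9] 704
scene rest 0.76 [158.5, 212.3, 225.6, 274.0] 1354
scene holder 0.85 [291.5, 163.7, 376.5, 240.9] 3312
scene holder 0.17 [149.6, 204.2, 229.5, 263.0] 710
top {'vfov': 46.86141324258405, 'cx': 254.69975687854728, 'cy': 197.8093360367351, 'cam_to_world': array([[-1.91702740e-02,  9.98340956e-01, -5.42939760e-02,
         4.59177592e-01],
       [-9.99814289e-01, -1.92490595e-02, -9.28475064e-04,
         5.04011794e-02],
       [-1.97204266e-03,  5.42660939e-02,  9.98524563e-01,
         1.28663329e+00],
       [ 0.00000000e+00,  0.00000000e+00,  0.00000000e+00,
         1.00000000e+00]])}
top spindle 0.87 [270.0, 208.4, 359.2, 227.0] 536
top rest 0.57 [279.5, 203.4, 348.3, 235.2] 917
top rest 0.42 [268.6, 206.5, 359.8, 227.3] 536
top holder 0.84 [145.4, 147.2, 227.6, 188.7] 3053
top holder 0.3 [330.4, 103.8, 347.2, 123.7] 250
```

```bash
python3 - <<'E'
import cv2,numpy as np
a=cv2.imread("pics/scene0.png");b=cv2.imread("pics/top0.png")
cv2.imwrite("pics/b.png",cv2.resize(b[70:310,100:420],(800,600),interpolation=cv2.INTER_CUBIC))
E
```

```text
(no output)
```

View pics/b.png

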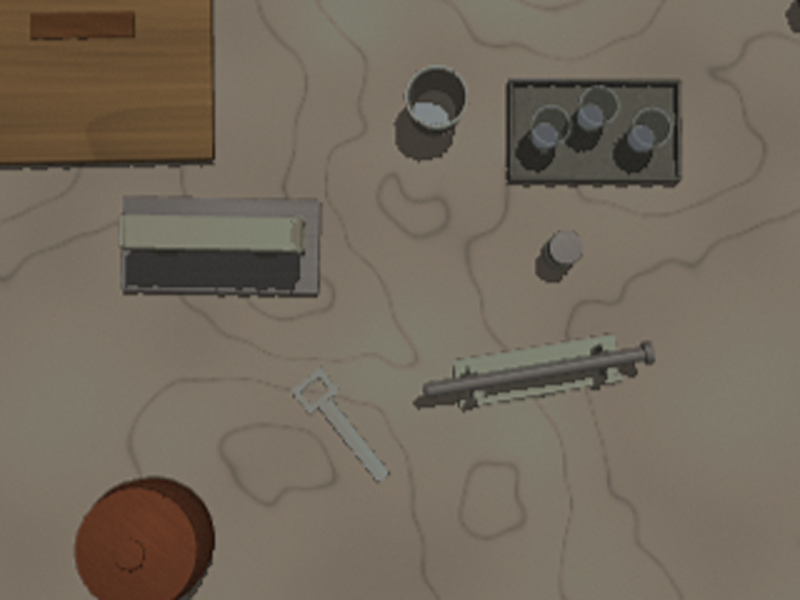

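View pics/scene0.png

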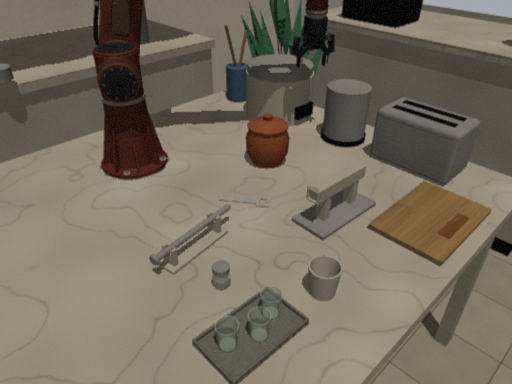

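The top view (crop scale 2.5, offset 100,70) shows the spindle with its nose on the left at crop (430,388) and its head at (648,352). The holder mouth is at about crop (302,235), facing the spindle, and the opener lies between them at (345,425). Next I'll fit the poses with calibrated projection.

```bash
cat > h.py <<'E'
from cell import *
import cv2,numpy as np
from scipy.optimize import minimize
from scipy.spatial.transform import Rotation as R
def proj(p,X):
    T=np.linalg.inv(p["cam_to_world"]);c=np.atleast_2d(X)@T[:3,:3].T+T[:3,3]
    f=192/np.tan(np.radians(p["vfov"]/2))
    return np.c_[p["cx"]+f*c[:,0]/-c[:,2],p["cy"]-f*c[:,1]/-c[:,2]]
def ray(p,u,v,z):
    f=192/np.tan(np.radians(p["vfov"]/2));M=p["cam_to_world"]
    d=M[:3,:3]@np.array([(u-p["cx"])/f,-(v-p["cy"])/f,-1]);o=M[:3,3]
    return o+d*(z-o[2])/d[2]
def box(x0,x1,y0,y1,z0,z1):return np.array([[x,y,z] for x in(x0,x1) for y in(y0,y1) for z in(z0,z1)])
def place(P,q):  # q=x,y,yaw
    c,s=np.cos(q[2]),np.sin(q[2])
    return np.c_[q[0]+c*P[:,0]-s*P[:,1],q[1]+s*P[:,0]+c*P[:,1],P[:,2]]
def render(p,parts,S=4):
    m=np.zeros((384*S,512*S),np.uint8)
    for P in parts:
        u=cv2.convexHull(((proj(p,P)+.5)*S).astype(np.float32))
        cv2.fillConvexPoly(m,np.round(u*16).astype(np.int32),1,shift=4)
    return cv2.resize(m.astype(np.float32),(512,384),interpolation=cv2.INTER_AREA)
def cyl(x0,x1,r,z):
    t=np.linspace(0,2*np.pi,16,False);return np.array([[x,r*np.cos(a),z+r*np.sin(a)] for x in(x0,x1) for a in t])
def spind(q,z=.05):
    P=[cyl(-.13,-.12,.013,z),np.r_[cyl(-.12,.122,.008,z),cyl(.127,.13,.003,z)]]
    return [place(a,q) for a in P]
def holder(q):
    return [place(box(0,.197,-.0175,.0175,.087,.122),q),place(box(q[3],q[3]+.23,-.055+q[4],.055+q[4],0,.014),q)]
def fit(views,model,q0,step):
    def cost(q):
        return sum(np.abs(render(p,model(q))-m).sum()/m.sum() for p,m in views)
    q0=np.array(q0,float);best=None
    for k in range(2):
        sim=np.vstack([q0]+[q0+np.eye(len(q0))[i]*step[i]/(k+1) for i in range(len(q0))])
        r=minimize(cost,q0,method="Nelder-Mead",options=dict(initial_simplex=sim,xatol=1e-5,fatol=1e-4,maxiter=250));q0=r.x
    return r.x,r.fun
E
python3 - <<'E'
from h import *
V={}
for n in("top","scene"):
    camera(n);p=camera_params(n)
    for t in("spindle","holder"):V[n,t]=(p,silhouettes(n,t)[0]["mask"].astype(np.float32))
pt=V["top","holder"][0]
nose=ray(pt,100+430/2.5,70+388/2.5,.05);head=ray(pt,100+648/2.5,70+352/2.5,.05)
mouth=ray(pt,100+302/2.5,70+235/2.5,.122);back=ray(pt,100+121/2.5,70+232/2.5,.122)
print(nose,head,mouth,back)
def yaw(a,b):d=b-a;return np.arctan2(d[1],d[0])
m=(nose+head)/2
for vs in(("top",),("scene",),("top","scene")):
    print(vs,fit([V[n,"spindle"] for n in vs],spind,[m[0],m[1],yaw(head,nose)],[.01,.01,.05]))
    print(vs,fit([V[n,"holder"] for n in vs],holder,[mouth[0],mouth[1],yaw(mouth,back),-.02,-.02],[.01,.01,.05,.01,.01]))
print(R.from_rotvec(get_state()["tool_rot"]).as_matrix().round(3))
w=camera_params("wrist");print(w)
E
```

```text
[0.44908514 0.00482933 0.05      ] [ 0.4845124  -0.23921984  0.05      ] [0.61373933 0.1393829  0.122     ] [0.6206528  0.33084535 0.122     ]
('top',) (array([ 0.46751078, -0.11258742,  1.71941845]), np.float64(0.10517241060733795))
('top',) (array([ 0.60546182,  0.13896513,  1.5465441 , -0.00854085, -0.01202902]), np.float64(0.03721702843904495))
('scene',) (array([ 0.4683306 , -0.11435363,  1.72093814]), np.float64(0.11707869172096252))
('scene',) (array([6.21161303e-01, 1.31333364e-01, 1.53870519e+00, 2.51156927e-04,
       7.51648431e-03]), np.float64(0.07694964855909348))
('top', 'scene') (array([ 0.46782994, -0.11349201,  1.72060845]), np.float64(0.23037081956863403))
('top', 'scene') (array([ 6.21210748e-01,  1.30285833e-01,  1.53707272e+00, -1.97397702e-04,
        5.92939882e-03]), np.float64(0.12350556254386902))
[[-0.921  0.39   0.   ]
 [ 0.39   0.921  0.   ]
 [ 0.     0.    -1.   ]]
{'vfov': 67.46612333344633, 'cx': 256.0996289389424, 'cy': 188.63907397462253, 'cam_to_world': array([[ 3.89922006e-01, -8.76759685e-01, -2.81519597e-01,
         1.72626916e-01],
       [ 9.20847835e-01,  3.71151295e-01,  1.19523978e-01,
         6.06012000e-01],
       [-3.07441892e-04, -3.05841741e-01,  9.52082315e-01,
         3.73566562e-01],
       [ 0.00000000e+00,  0.00000000e+00,  0.00000000e+00,
         1.00000000e+00]])}
```

Both cameras agree on the spindle: middle at (0.468, -0.113), yaw 98.6°. The holder is less certain across its axis, so I'll refine it from close up. Now moving above the spindle, with the wrist camera on the nose side.

>>> servo_tool:
  moves:
    - {"xyz": [-1, -1.15, 0], "turn": [0, 0, 0.8]}
    - {"xyz": [-2, -2.3, 0], "turn": [0, 0, 1.6]}
    - {"xyz": [-3, -3.45, 0], "turn": [0, 0, 2.4]}
    - {"xyz": [-4, -4.6, 0], "turn": [0, 0, 3.2]}
    - {"xyz": [-5, -5.75, 0.2], "turn": [0, 0, 4]}
    - {"xyz": [-6, -6.9, 0.4], "turn": [0, 0, 4.8]}
    - {"xyz": [-7, -8.05, 0.6], "turn": [0, 0, 5.6]}
    - {"xyz": [-8, -9.2, 0.8], "turn": [0, 0, 6.4]}
    - {"xyz": [-9, -10.35, 1], "turn": [0, 0, 7.2]}
    - {"xyz": [-9.5, -10.92, 1], "turn": [0, 0, 7.31]}
    - {"xyz": [-9.51, -10.92, 1], "turn": [0, 0, 7.31]}
    - {"xyz": [-9.51, -10.92, 1], "turn": [0, 0, 7.31]}
    - {"xyz": [-9.51, -10.92, 1], "turn": [0, 0, 7.31]}
    - {"xyz": [-9.51, -10.92, 1], "turn": [0, 0, 7.31]}

```text
time: 2.45
eef_pos: [0.4683, -0.1123, 0.1812]
tool_rot: [-2.049, -2.38, -0.0]
ft_force: [-1.1, -0.4, 0.7]
gripper_width: 0.0853
```

```bash
python3 - <<'E'
from h import *
p=camera_params("wrist");im=camera("wrist")
cv2.imwrite("pics/w1.png",im[:,:,::-1])
ss=silhouettes("wrist","spindle")
q0=[.4678,-.1135,1.7206]
v=im.copy()
for P in spind(q0):
    cv2.polylines(v,[cv2.convexHull(proj(p,P).astype(np.float32)).astype(int)],True,(255,0,0))
for d in ss:
    print(d["score"],d["bbox"]);
if ss:
    v[ss[0]["mask"]]=v[ss[0]["mask"]]//2+np.array([0,100,0],np.uint8)
cv2.imwrite("pics/w1v.png",v[:,:,::-1])
print(get_state()["joints"],proj(p,place(np.array([[x,0,.05] for x in(-.13,0,.13)]),q0)))
E
```

```text
0.71 [244.7, 34.4, 265.7, 299.8]
[-3.80081299e-01 -4.27372817e-02  1.99111729e+00  3.15633628e-04
  1.19353702e+00 -5.30890392e-01] [[254.85730119 291.20731569]
 [254.6086139  180.42197999]
 [254.27934546  33.73931287]]
```

View pics/w1v.png

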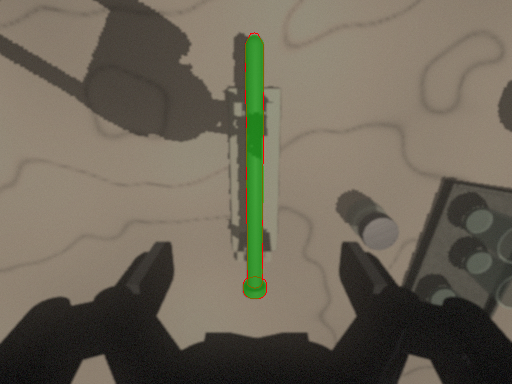

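The projected pose overlays the bar almost exactly (nose at (254,37), head at (255,288)), and the jar is clear of the fingers. Descending to grip the middle.

>>> servo_tool:
  moves:
    - {"xyz": [0, 0, 0.5], "turn": [0, 0, 0]}
    - {"xyz": [0, 0, 1.1], "turn": [0, 0, 0]}
    - {"xyz": [-0.02, 0, 1.7], "turn": [0, 0, 0]}
    - {"xyz": [-0.02, 0, 2.2], "turn": [0, 0, 0]}
    - {"xyz": [-0.02, 0, 2.6], "turn": [0, 0, 0]}
    - {"xyz": [-0.02, 0, 2.9], "turn": [0, 0, 0]}
    - {"xyz": [-0.02, 0, 3.0], "turn": [0, 0, 0]}
    - {"xyz": [-0.02, 0, 3.0], "turn": [0, 0, 0]}
    - {"xyz": [-0.02, 0, 3.0], "turn": [0, 0, 0]}
  hand: 1
  squeeze: 40

```text
time: 3.68
eef_pos: [0.4696, -0.114, 0.0322]
tool_rot: [2.048, 2.38, 0.001]
ft_force: [0.1, -0.2, 0.5]
gripper_width: 0.0854
```

>>> servo_tool:
  moves:
    - {"xyz": [0, 0, 0], "turn": [0, 0, 0]}
    - {"xyz": [0, 0, 0], "turn": [0, 0, 0]}
    - {"xyz": [0, 0, 0], "turn": [0, 0, 0]}
    - {"xyz": [0, 0, 0], "turn": [0, 0, 0]}
    - {"xyz": [0, 0, 0], "turn": [0, 0, 0]}
    - {"xyz": [0, 0, 0], "turn": [0, 0, 0]}
    - {"xyz": [0, 0, 0], "turn": [0, 0, 0]}
    - {"xyz": [0, 0, 0], "turn": [0, 0, 0]}
  hand: -1
  squeeze: 40

```text
time: 4.68
eef_pos: [0.4687, -0.1138, 0.0313]
tool_rot: [-2.049, -2.381, 0.0]
ft_force: [-0.7, -0.1, 2.6]
gripper_width: 0.0144
```

>>> servo_tool:
  moves:
    - {"xyz": [0, 0, -0.1], "turn": [0, 0, 0]}
    - {"xyz": [0, 0, -0.4], "turn": [0, 0, 0]}
    - {"xyz": [0, 0, -0.8], "turn": [0, 0, 0]}
    - {"xyz": [0, 0, -1.1], "turn": [0, 0, 0]}
    - {"xyz": [0.1, 0.4, -1.1], "turn": [0, 0, 0.2]}
    - {"xyz": [0.3, 0.9, -1.1], "turn": [0, 0, 0.4]}
    - {"xyz": [0.5, 1.5, -1.1], "turn": [0, 0, 0.7]}
    - {"xyz": [0.7, 2.1, -1.1], "turn": [0, 0, 1.0]}
    - {"xyz": [0.83, 2.6, -1.1], "turn": [0, 0, 1.2]}
    - {"xyz": [0.89, 2.85, -1.1], "turn": [0, 0, 1.29]}
    - {"xyz": [0.91, 2.94, -1.1], "turn": [0, 0, 1.29]}
    - {"xyz": [0.91, 2.945, -1.1], "turn": [0, 0, 1.29]}
    - {"xyz": [0.91, 2.945, -1.1], "turn": [0, 0, 1.29]}
    - {"xyz": [0.91, 2.945, -1.1], "turn": [0, 0, 1.29]}

```text
time: 6.42
eef_pos: [0.607, -0.0471, 0.0862]
tool_rot: [-2.256, -2.186, 0.001]
ft_force: [-0.5, 0.0, -1.2]
gripper_width: 0.0146
```

```bash
python3 - <<'E'
from h import *
s=get_state();print(s["eef_pos"],R.from_rotvec(s["tool_rot"]).as_matrix().round(4).tolist(),s["ft_force"])
p={};I={}
for n in("wrist","top","scene"):
    p[n]=camera_params(n);I[n]=camera(n);cv2.imwrite(f"pics/{n}2.png",I[n][:,:,::-1])
    for t in("spindle","holder"):
        ss=silhouettes(n,t)
        print(n,t,[(d["score"],d["bbox"]) for d in ss[:2]])
        if ss: np.save(f"{n}_{t}.npy",ss[0]["mask"])
import pickle;pickle.dump(p,open("p2.pkl","wb"))
a=cv2.resize(I["wrist"][0:200,120:390],None,fx=1.48,fy=1.48,interpolation=cv2.INTER_CUBIC)
b=cv2.resize(I["scene"][140:250,240:390],None,fx=2.66,fy=2.66,interpolation=cv2.INTER_CUBIC)
c=cv2.resize(I["top"][130:205,130:350],None,fx=3.6,fy=3.6,interpolation=cv2.INTER_CUBIC)
o=np.zeros((296+275,800,3),np.uint8);o[:296,:a.shape[1]]=a[:296,:400];o[:b.shape[0],400:400+b.shape[1]]=b[:296];o[296:296+c.shape[0],:c.shape[1]]=c[:275]
cv2.imwrite("pics/m2.png",o[:,:,::-1])
E
```

```text
[ 0.60698342 -0.04712997  0.08623318] [[0.0312, 0.9995, -0.0006], [0.9995, -0.0312, 0.0], [0.0, -0.0006, -1.0]] [-0.50886048  0.04970777 -1.17694253]
wrist spindle [(0.75, [238.7, 1.2, 280.1, 337.0])]
wrist holder []
top spindle [(0.5, [243.6, 161.7, 337.4, 169.5]), (0.47, [351.5, 115.4, 367.5, 131.3])]
top holder [(0.96, [141.8, 146.2, 229.5, 187.5])]
scene spindle [(0.58, [207.2, 204.9, 294.6, 256.5]), (0.19, [307.6, 254.8, 342.4, 300.5])]
scene holder [(0.98, [293.9, 162.0, 376.3, 243.2])]
```

View pics/m2.png

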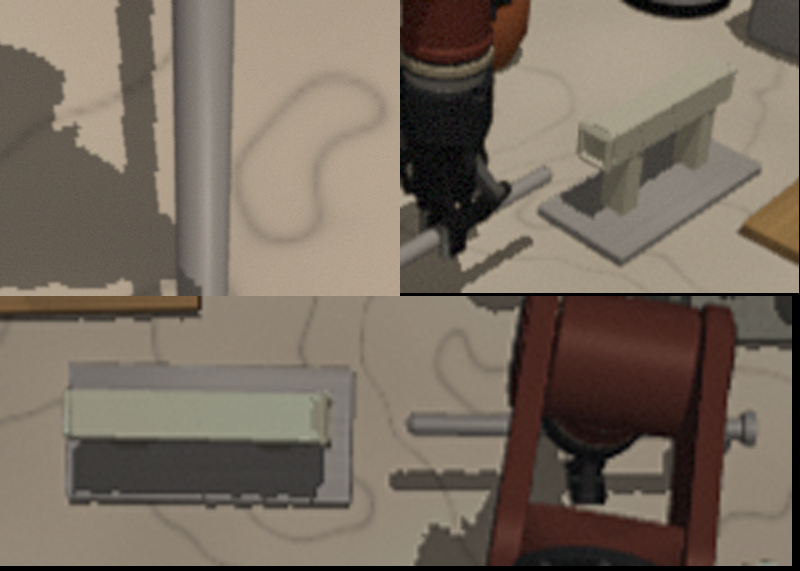

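The top view has the bar about 2 px too low against the sleeve axis (bar centre at v≈165.6, sleeve centre at v≈163). I'll measure the edges to sub-pixel accuracy.

```bash
python3 - <<'E'
from h import *
import pickle
p=pickle.load(open("p2.pkl","rb"))["top"]
im=cv2.cvtColor(cv2.imread("pics/top2.png"),cv2.COLOR_BGR2GRAY).astype(float)
for u in (160,200):print(u,[int(x) for x in im[150:176,u-3:u+4].mean(1)])
print("bar",[int(x) for x in im[158:174,250:262].mean(1)])
print("row",[int(x) for x in im[158:166,205:235].mean(0)])
def edge(u,lo,hi,w=2):
    g=np.gradient(im[:,u-w:u+w+1].mean(1));g=np.abs(g[lo:hi]);k=g.argmax();s=slice(max(k-1,0),k+2)
    return lo+(np.arange(len(g))[s]*g[s]).sum()/g[s].sum()
U=np.arange(154,216,4)
for lo,hi,z,off in((153,160,.122,-.0175),(167,174,.087,.0175)):
    E=[edge(u,lo,hi) for u in U];W=np.array([ray(p,u,v,z) for u,v in zip(U,E)])
    f=np.polyfit(W[:,1],W[:,0],1);print("edge",z,np.round(E,2),"slope",f[0],"x axis at y=.133:",np.polyval(f,.133)+off, "yaw",np.pi/2-f[0])
for u in(248,254,260):
    a,b=edge(u,159,165),edge(u,166,172);c=ray(p,u,(a+b)/2,.105);print("bar",u,a,b,c)
print(proj(p,np.array([[.607+.0312*.13,-.0471+.13,.105]])))
E
```

```text
160 [113, 112, 113, 113, 112, 113, 137, 144, 144, 143, 143, 143, 143, 143, 143, 143, 143, 144, 136, 82, 50, 56, 59, 60, 60, 61]
200 [120, 124, 126, 126, 125, 121, 125, 142, 146, 146, 146, 146, 146, 146, 146, 146, 146, 146, 148, 126, 75, 54, 60, 61, 61, 61]
bar [130, 131, 131, 133, 118, 103, 112, 120, 104, 80, 75, 126, 138, 137, 136, 137]
row [146, 146, 147, 146, 146, 147, 146, 146, 147, 147, 148, 134, 126, 126, 125, 107, 102, 120, 123, 122, 122, 125, 104, 110, 131, 133, 132, 132, 133, 133]
edge 0.122 [155.65 155.68 155.77 155.76 155.8  156.   156.01 156.04 156.17 156.32
 156.32 156.64 156.65 156.68 156.69 156.74] slope 0.04026946750291405 x axis at y=.133: 0.6147765802760169 yaw 1.5305268592919825
edge 0.087 [168.7  168.72 168.87 168.97 168.95 168.97 169.03 169.02 169.04 169.18
 169.18 169.21 169.75 169.81 169.77 169.86] slope 0.038479987502160085 x axis at y=.133: 0.6194142552672792 yaw 1.5323163392927364
bar 248 161.67241379310346 168.67238421955403 [0.61141626 0.06778423 0.105     ]
bar 254 161.79584775086505 168.6660777385159 [0.61094581 0.05169882 0.105     ]
bar 260 161.93956043956044 168.77018633540374 [0.61029923 0.03561801 0.105     ]
[[242.36733925 165.41484649]]
```

>>> servo_tool:
  moves:
    - {"xyz": [0.2, 0, 0], "turn": [0, 0, 0.02]}
    - {"xyz": [0.45, 0.01, 0], "turn": [0, 0, 0.05]}
    - {"xyz": [0.65, 0.01, 0], "turn": [0, 0, 0.06]}
    - {"xyz": [0.7, 0.01, 0], "turn": [0, 0, 0.06]}
    - {"xyz": [0.7, 0.01, 0], "turn": [0, 0, 0.06]}

```text
time: 7.5
eef_pos: [0.6092, -0.0115, 0.0863]
tool_rot: [2.264, 2.178, -0.0]
ft_force: [0.5, -0.3, -1.4]
gripper_width: 0.0152
```

```bash
python3 - <<'E'
from h import *
s=get_state();print(s["eef_pos"],R.from_rotvec(s["tool_rot"]).as_matrix()[:2,0],s["ft_force"])
o=np.zeros((600,800,3),np.uint8)
T=s["eef_pos"];d=R.from_rotvec(s["tool_rot"]).as_matrix()[:,0]
A=np.array([.6142,.133,0]);hd=np.array([.039,1,0])
q=[.615,.133,np.pi/2-.039]
for n,(r0,r1,c0,c1),k,y in(("scene",(150,226,260,380),6,0),):
    p=camera_params(n);im=camera(n);cv2.imwrite(f"pics/{n}3.png",im[:,:,::-1])
    v=cv2.resize(im[r0:r1,c0:c1],None,fx=k,fy=k,interpolation=cv2.INTER_CUBIC)
    def dl(X,col):
        u=((proj(p,X)+.5-[c0,r0])*k).astype(int);cv2.polylines(v,[u],False,col,1)
    for z in(.087,.122):
        for yy in(-.0175,.0175):dl(place(np.array([[0,yy,z],[.197,yy,z]]),q),(255,0,0))
    dl(place(np.array([[0,-.0175,.087],[0,.0175,.087],[0,.0175,.122],[0,-.0175,.122],[0,-.0175,.087]]),q),(255,0,0))
    G=T+np.array([0,0,.0187]);dl(np.array([G+d*.03,G+d*.13]),(0,0,255))
    o[:v.shape[0],:v.shape[1]]=v
n="top";p=camera_params(n);im=camera(n);cv2.imwrite("pics/top3.png",im[:,:,::-1])
print(proj(p,np.array([T+[0,0,.0187]+d*.13])))
cv2.imwrite("pics/m3.png",o[:456,:720,::-1])
E
```

```text
[ 0.60922092 -0.01151476  0.08631593] [0.03841597 0.99926182] [ 0.48987535 -0.31843283 -1.40799199]
[[229.11883474 164.49975429]]
```

View pics/m3.png

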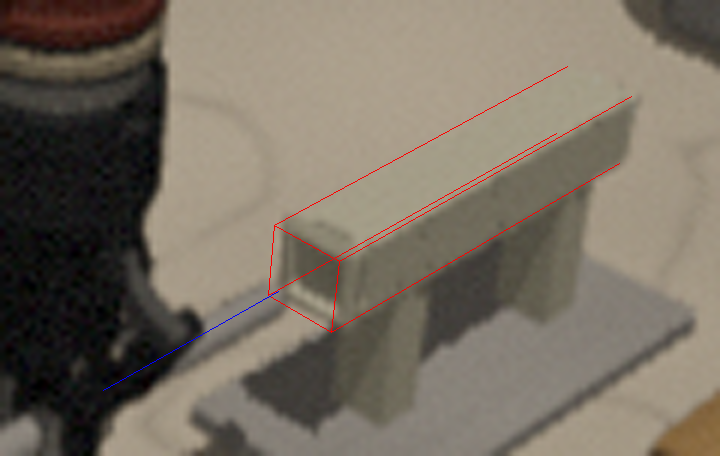

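In the scene view, the sleeve and the bar are both about 1 px off their projections in the same direction. That means the bar and bore agree with each other. Starting the insertion in short, force-checked steps.

>>> servo_tool:
  moves:
    - {"xyz": [0.04, 0, 0], "turn": [0, 0, 0]}
    - {"xyz": [0.08, 0, 0], "turn": [0, 0, 0]}
    - {"xyz": [0.12, 0, 0], "turn": [0, 0, 0]}
    - {"xyz": [0.16, 0, 0], "turn": [0, 0, 0]}
    - {"xyz": [0.2, 0, 0], "turn": [0, 0, 0]}
    - {"xyz": [0.24, 0, 0], "turn": [0, 0, 0]}
    - {"xyz": [0.28, 0, 0], "turn": [0, 0, 0]}
    - {"xyz": [0.3, 0, 0], "turn": [0, 0, 0]}

```text
time: 8.6
eef_pos: [0.6098, 0.0033, 0.0863]
tool_rot: [2.264, 2.178, 0.0]
ft_force: [-0.5, -0.2, -1.6]
gripper_width: 0.0147
```

>>> servo_tool:
  moves:
    - {"xyz": [0.04, 0, 0], "turn": [0, 0, 0]}
    - {"xyz": [0.08, 0, 0], "turn": [0, 0, 0]}
    - {"xyz": [0.12, 0, 0], "turn": [0, 0, 0]}
    - {"xyz": [0.14, 0, 0], "turn": [0, 0, 0]}

```text
time: 9.1
eef_pos: [0.6101, 0.0103, 0.0863]
tool_rot: [2.264, 2.178, 0.0]
ft_force: [-0.0, 1.2, -0.9]
gripper_width: 0.0143
```

>>> servo_tool:
  moves:
    - {"xyz": [0.03, 0, 0], "turn": [0, 0, 0]}
    - {"xyz": [0.06, 0, 0], "turn": [0, 0, 0]}
    - {"xyz": [0.09, 0, 0], "turn": [0, 0, 0]}
    - {"xyz": [0.1, 0, 0], "turn": [0, 0, 0]}

```text
time: 9.6
eef_pos: [0.6103, 0.0152, 0.0863]
tool_rot: [-2.264, -2.178, -0.0]
ft_force: [0.5, -0.9, -1.9]
gripper_width: 0.0148
```

>>> servo_tool:
  moves:
    - {"xyz": [0.03, 0, 0], "turn": [0, 0, 0]}
    - {"xyz": [0.06, 0, 0], "turn": [0, 0, 0]}
    - {"xyz": [0.09, 0, 0], "turn": [0, 0, 0]}
    - {"xyz": [0.1, 0, 0], "turn": [0, 0, 0]}

```text
time: 10.1
eef_pos: [0.6104, 0.0202, 0.0863]
tool_rot: [-2.264, -2.178, 0.0]
ft_force: [0.4, -0.4, -2.0]
gripper_width: 0.0146
```

>>> servo_tool:
  moves:
    - {"xyz": [0.03, 0, 0], "turn": [0, 0, 0]}
    - {"xyz": [0.06, 0, 0], "turn": [0, 0, 0]}
    - {"xyz": [0.09, 0, 0], "turn": [0, 0, 0]}
    - {"xyz": [0.12, 0, 0], "turn": [0, 0, 0]}

```text
time: 10.6
eef_pos: [0.6107, 0.0262, 0.0863]
tool_rot: [-2.264, -2.178, 0.0]
ft_force: [-0.6, 0.7, -1.6]
gripper_width: 0.015
```

>>> servo_tool:
  moves:
    - {"xyz": [0.03, 0, 0], "turn": [0, 0, 0]}
    - {"xyz": [0.06, 0, 0], "turn": [0, 0, 0]}
    - {"xyz": [0.09, 0, 0], "turn": [0, 0, 0]}
    - {"xyz": [0.12, 0, 0], "turn": [0, 0, 0]}

```text
time: 11.1
eef_pos: [0.6109, 0.0322, 0.0863]
tool_rot: [2.264, 2.178, -0.0]
ft_force: [-0.5, -0.3, -1.4]
gripper_width: 0.0149
```

>>> servo_tool:
  moves:
    - {"xyz": [0.03, 0, 0], "turn": [0, 0, 0]}
    - {"xyz": [0.06, 0, 0], "turn": [0, 0, 0]}
    - {"xyz": [0.09, 0, 0], "turn": [0, 0, 0]}
    - {"xyz": [0.12, 0, 0], "turn": [0, 0, 0]}
    - {"xyz": [0.15, 0, 0], "turn": [0, 0, 0]}
    - {"xyz": [0.18, 0, 0], "turn": [0, 0, 0]}

```text
time: 11.85
eef_pos: [0.6113, 0.0412, 0.0863]
tool_rot: [-2.264, -2.178, -0.0]
ft_force: [0.1, 0.3, -1.9]
gripper_width: 0.0146
```

```bash
python3 - <<'E'
from h import *
I={n:camera(n) for n in("wrist","scene","top")}
o=np.zeros((600,800,3),np.uint8)
o[:300,:400]=cv2.resize(I["wrist"],(400,300));o[:300,400:]=cv2.resize(I["scene"][150:240,260:380],(400,300),interpolation=cv2.INTER_CUBIC)
o[300:]=cv2.resize(I["top"][130:205,130:330],(800,300),interpolation=cv2.INTER_CUBIC)
cv2.imwrite("pics/m4.png",o[:,:,::-1]);cv2.imwrite("pics/top4.png",I["top"][:,:,::-1]);cv2.imwrite("pics/wrist4.png",I["wrist"][:,:,::-1])
p=camera_params("top")
for v in(1,):
    print(ray(p,215.6,163,.122),ray(p,219.6,163,.122))
E
```

```text
[0.6166656  0.15309337 0.122     ] [0.61646001 0.14251608 0.122     ]
```

View pics/m4.png

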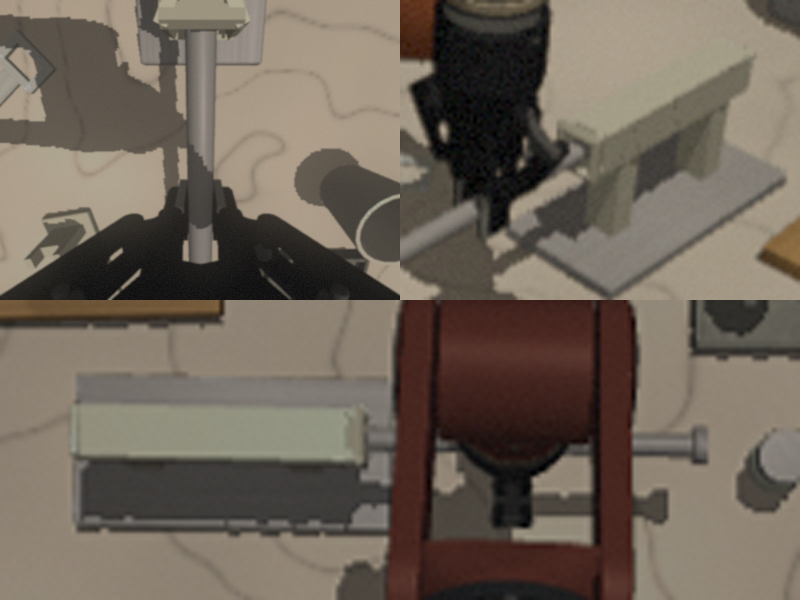

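The bar is in the socket mouth (mouth front edge at wrist pixel v≈35; the bar is centred on the sleeve in every view). Computing the mouth position from the wrist picture.

```bash
python3 - <<'E'
from h import *
p=camera_params("wrist");im=cv2.cvtColor(cv2.imread("pics/wrist4.png"),cv2.COLOR_BGR2GRAY)
print([int(x) for x in im[0:50,220:236].mean(1)],[int(x) for x in im[0:50,290:300].mean(1)])
for v in (8,22,30,36,40):print(v,[ray(p,256,v,z)[:2].round(4) for z in(.087,.105,.122)])
E
```

```text
[147, 151, 152, 152, 152, 152, 152, 152, 151, 149, 148, 148, 148, 148, 148, 148, 148, 148, 148, 148, 148, 148, 148, 148, 141, 123, 110, 108, 107, 107, 108, 108, 107, 107, 107, 108, 104, 94, 86, 83, 83, 85, 88, 89, 91, 92, 93, 94, 98, 103] [164, 162, 160, 158, 159, 161, 161, 161, 158, 153, 149, 148, 148, 147, 148, 148, 148, 147, 148, 149, 148, 148, 148, 147, 140, 123, 110, 107, 108, 107, 108, 107, 108, 108, 107, 107, 101, 85, 68, 63, 62, 63, 65, 69, 73, 76, 83, 99, 116, 130]
8 [array([0.6165, 0.1554]), array([0.6164, 0.1509]), array([0.6162, 0.1465])]
22 [array([0.6163, 0.1501]), array([0.6162, 0.1462]), array([0.6161, 0.1425])]
30 [array([0.6162, 0.147 ]), array([0.6161, 0.1435]), array([0.616 , 0.1402])]
36 [array([0.6161, 0.1446]), array([0.616 , 0.1414]), array([0.6159, 0.1384])]
40 [array([0.6161, 0.1431]), array([0.616, 0.14 ]), array([0.6158, 0.1372])]
```

Mouth at y≈0.1425, so the nose is about 28 mm deep with no side load. Advancing towards 100 mm depth.

>>> servo_tool:
  moves:
    - {"xyz": [0.04, 0, 0], "turn": [0, 0, 0]}
    - {"xyz": [0.08, 0, 0], "turn": [0, 0, 0]}
    - {"xyz": [0.12, 0, 0], "turn": [0, 0, 0]}
    - {"xyz": [0.16, 0, 0], "turn": [0, 0, 0]}
    - {"xyz": [0.2, 0, 0], "turn": [0, 0, 0]}
    - {"xyz": [0.24, 0, 0], "turn": [0, 0, 0]}
    - {"xyz": [0.28, 0, 0], "turn": [0, 0, 0]}
    - {"xyz": [0.3, 0, 0], "turn": [0, 0, 0]}

```text
time: 13.0
eef_pos: [0.6118, 0.0562, 0.0863]
tool_rot: [-2.264, -2.178, 0.0]
ft_force: [-0.4, -0.8, -2.0]
gripper_width: 0.0148
```

>>> servo_tool:
  moves:
    - {"xyz": [0.04, 0, 0], "turn": [0, 0, 0]}
    - {"xyz": [0.08, 0, 0], "turn": [0, 0, 0]}
    - {"xyz": [0.12, 0, 0], "turn": [0, 0, 0]}
    - {"xyz": [0.16, 0, 0], "turn": [0, 0, 0]}
    - {"xyz": [0.2, 0, 0], "turn": [0, 0, 0]}
    - {"xyz": [0.24, 0, 0], "turn": [0, 0, 0]}
    - {"xyz": [0.28, 0, 0], "turn": [0, 0, 0]}
    - {"xyz": [0.3, 0, 0], "turn": [0, 0, 0]}

```text
time: 14.0
eef_pos: [0.6124, 0.0712, 0.0863]
tool_rot: [2.264, 2.178, -0.0]
ft_force: [-0.4, -0.2, -0.6]
gripper_width: 0.0147
```

>>> servo_tool:
  moves:
    - {"xyz": [0.04, 0, 0], "turn": [0, 0, 0]}
    - {"xyz": [0.08, 0, 0], "turn": [0, 0, 0]}
    - {"xyz": [0.12, 0, 0], "turn": [0, 0, 0]}
    - {"xyz": [0.16, 0, 0], "turn": [0, 0, 0]}
    - {"xyz": [0.2, 0, 0], "turn": [0, 0, 0]}
    - {"xyz": [0.24, 0, 0], "turn": [0, 0, 0]}
    - {"xyz": [0.28, 0, 0], "turn": [0, 0, 0]}
    - {"xyz": [0.32, 0, 0], "turn": [0, 0, 0]}
    - {"xyz": [0.36, 0, 0], "turn": [0, 0, 0]}
    - {"xyz": [0.4, 0, 0], "turn": [0, 0, 0]}

```text
time: 15.25
eef_pos: [0.6132, 0.0912, 0.0863]
tool_rot: [-2.265, -2.177, 0.0]
ft_force: [-0.1, -0.0, -1.5]
gripper_width: 0.0148
```

>>> servo_tool:
  moves:
    - {"xyz": [0.04, 0, 0], "turn": [0, 0, 0]}
    - {"xyz": [0.08, 0, 0], "turn": [0, 0, 0]}
    - {"xyz": [0.12, 0, 0], "turn": [0, 0, 0]}
    - {"xyz": [0.16, 0, 0], "turn": [0, 0, 0]}
    - {"xyz": [0.2, 0, 0], "turn": [0, 0, 0]}
    - {"xyz": [0.24, 0, 0], "turn": [0, 0, 0]}
    - {"xyz": [0.28, 0, 0], "turn": [0, 0, 0]}
    - {"xyz": [0.32, 0, 0], "turn": [0, 0, 0]}
    - {"xyz": [0.36, 0, 0], "turn": [0, 0, 0]}
    - {"xyz": [0.4, 0, 0], "turn": [0, 0, 0]}
    - {"xyz": [0.4, 0, 0], "turn": [0, 0, 0]}

```text
time: 16.62
eef_pos: [0.614, 0.1112, 0.0863]
tool_rot: [2.264, 2.178, 0.0]
ft_force: [-0.1, 0.8, -1.8]
gripper_width: 0.0149
```

>>> servo_tool:
  moves:
    - {"xyz": [0, 0, 0], "turn": [0, 0, 0]}
    - {"xyz": [0, 0, 0], "turn": [0, 0, 0]}
    - {"xyz": [0, 0, 0], "turn": [0, 0, 0]}
    - {"xyz": [0, 0, 0], "turn": [0, 0, 0]}
    - {"xyz": [0, 0, 0], "turn": [0, 0, 0]}
    - {"xyz": [0, 0, 0], "turn": [0, 0, 0]}
    - {"xyz": [0, 0, 0], "turn": [0, 0, 0]}
    - {"xyz": [0, 0, 0], "turn": [0, 0, 0]}
    - {"xyz": [0, 0, 0], "turn": [0, 0, 0]}
    - {"xyz": [0, 0, 0], "turn": [0, 0, 0]}
  hand: 0.3

```text
time: 17.88
eef_pos: [0.614, 0.111, 0.0863]
tool_rot: [2.264, 2.178, 0.0]
ft_force: [0.4, 0.6, -0.1]
gripper_width: 0.0552
```

```bash
python3 - <<'E'
from h import *
print(get_state()["ft_force"],get_state()["gripper_width"])
I={n:camera(n) for n in("wrist","scene","top")}
o=np.zeros((600,800,3),np.uint8)
o[:300,:400]=cv2.resize(I["wrist"],(400,300));o[:300,400:]=cv2.resize(I["scene"][150:240,250:370],(400,300),interpolation=cv2.INTER_CUBIC)
o[300:]=cv2.resize(I["top"][130:205,130:330],(800,300),interpolation=cv2.INTER_CUBIC)
cv2.imwrite("pics/m5.png",o[:,:,::-1]);cv2.imwrite("pics/top5.png",I["top"][:,:,::-1]);cv2.imwrite("pics/wrist5.png",I["wrist"][:,:,::-1])
E
```

```text
[ 0.35059079  0.6394351  -0.11236131] 0.05523200707344553
```

View pics/m5.png

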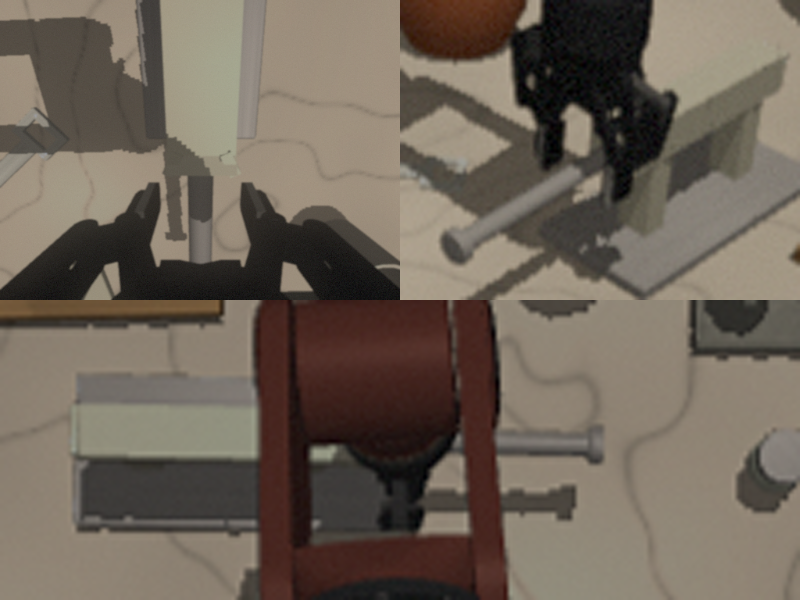

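The spindle stays put in the socket, released, with its head at top-crop (595,443). Moving back 75 mm, lowered and pitched to match the droop, then re-gripping lightly.

>>> servo_tool:
  moves:
    - {"xyz": [-0.2, 0, 0], "turn": [0, 0, 0]}
    - {"xyz": [-0.5, 0, 0], "turn": [0, 0, 0]}
    - {"xyz": [-0.8, 0, 0.03], "turn": [0, 0.1, 0]}
    - {"xyz": [-1.1, 0, 0.06], "turn": [0, 0.2, 0]}
    - {"xyz": [-1.35, 0, 0.09], "turn": [0, 0.2, 0]}
    - {"xyz": [-1.5, 0, 0.09], "turn": [0, 0.2, 0]}
    - {"xyz": [-1.5, 0, 0.09], "turn": [0, 0.2, 0]}
    - {"xyz": [-1.5, 0, 0.09], "turn": [0, 0.2, 0]}

```text
time: 19.02
eef_pos: [0.6112, 0.0364, 0.0819]
tool_rot: [-2.25, -2.164, -0.032]
ft_force: [-0.8, 0.9, 0.0]
gripper_width: 0.0552
```

>>> servo_tool:
  moves:
    - {"xyz": [0, 0, 0], "turn": [0, 0, 0]}
    - {"xyz": [0, 0, 0], "turn": [0, 0, 0]}
    - {"xyz": [0, 0, 0], "turn": [0, 0, 0]}
    - {"xyz": [0, 0, 0], "turn": [0, 0, 0]}
    - {"xyz": [0, 0, 0], "turn": [0, 0, 0]}
    - {"xyz": [0, 0, 0], "turn": [0, 0, 0]}
    - {"xyz": [0, 0, 0], "turn": [0, 0, 0]}
  hand: -1
  squeeze: 25

```text
time: 19.9
eef_pos: [0.6111, 0.0364, 0.0818]
tool_rot: [-2.25, -2.164, -0.032]
ft_force: [-0.5, 2.0, -0.3]
gripper_width: 0.0151
```

>>> servo_tool:
  moves:
    - {"xyz": [0, 0, -0.03], "turn": [0, -0.07, 0]}
    - {"xyz": [0, 0, -0.06], "turn": [0, -0.14, 0]}
    - {"xyz": [0, 0, -0.08], "turn": [0, -0.2, 0]}
    - {"xyz": [0, 0, -0.08], "turn": [0, -0.2, 0]}
    - {"xyz": [0, 0, -0.08], "turn": [0, -0.2, 0]}

```text
time: 20.52
eef_pos: [0.611, 0.0359, 0.0857]
tool_rot: [2.264, 2.177, -0.0]
ft_force: [-0.8, 0.8, -0.9]
gripper_width: 0.0152
```

Gripped with only small forces. Pushing at about 10 mm/s.

>>> servo_tool:
  moves:
    - {"xyz": [0.03, 0, 0], "turn": [0, 0, 0]}
    - {"xyz": [0.06, 0, 0], "turn": [0, 0, 0]}
    - {"xyz": [0.09, 0, 0], "turn": [0, 0, 0]}
    - {"xyz": [0.12, 0, 0], "turn": [0, 0, 0]}
    - {"xyz": [0.15, 0, 0], "turn": [0, 0, 0]}
    - {"xyz": [0.18, 0, 0], "turn": [0, 0, 0]}
    - {"xyz": [0.21, 0, 0], "turn": [0, 0, 0]}
    - {"xyz": [0.24, 0, 0], "turn": [0, 0, 0]}
    - {"xyz": [0.27, 0, 0], "turn": [0, 0, 0]}
    - {"xyz": [0.3, 0, 0], "turn": [0, 0, 0]}

```text
time: 21.78
eef_pos: [0.6117, 0.0511, 0.0858]
tool_rot: [2.264, 2.177, 0.0]
ft_force: [1.1, -0.3, -0.8]
gripper_width: 0.015
```

>>> servo_tool:
  moves:
    - {"xyz": [0.025, 0, 0], "turn": [0, 0, 0]}
    - {"xyz": [0.05, 0, 0], "turn": [0, 0, 0]}
    - {"xyz": [0.075, 0, 0], "turn": [0, 0, 0]}
    - {"xyz": [0.1, 0, 0], "turn": [0, 0, 0]}
    - {"xyz": [0.125, 0, 0], "turn": [0, 0, 0]}
    - {"xyz": [0.15, 0, 0], "turn": [0, 0, 0]}
    - {"xyz": [0.175, 0, 0], "turn": [0, 0, 0]}
    - {"xyz": [0.2, 0, 0], "turn": [0, 0, 0]}

```text
time: 22.78
eef_pos: [0.6121, 0.061, 0.0858]
tool_rot: [2.265, 2.177, 0.0]
ft_force: [0.2, -0.2, -1.3]
gripper_width: 0.0149
```

>>> servo_tool:
  moves:
    - {"xyz": [0.025, 0, 0], "turn": [0, 0, 0]}
    - {"xyz": [0.05, 0, 0], "turn": [0, 0, 0]}
    - {"xyz": [0.075, 0, 0], "turn": [0, 0, 0]}
    - {"xyz": [0.1, 0, 0], "turn": [0, 0, 0]}
    - {"xyz": [0.125, 0, 0], "turn": [0, 0, 0]}
    - {"xyz": [0.15, 0, 0], "turn": [0, 0, 0]}
    - {"xyz": [0.175, 0, 0], "turn": [0, 0, 0]}
    - {"xyz": [0.2, 0, 0], "turn": [0, 0, 0]}

```text
time: 23.78
eef_pos: [0.6124, 0.0699, 0.0858]
tool_rot: [2.264, 2.177, -0.002]
ft_force: [0.0, -5.5, -0.3]
gripper_width: 0.0148
```

Plug contact felt (5.5 N at about 10 mm/s, depth about 132 mm). Smaller and slower calls from here.

>>> servo_tool:
  moves:
    - {"xyz": [0.02, 0, 0], "turn": [0, 0, 0]}
    - {"xyz": [0.04, 0, 0], "turn": [0, 0, 0]}
    - {"xyz": [0.06, 0, 0], "turn": [0, 0, 0]}
    - {"xyz": [0.08, 0, 0], "turn": [0, 0, 0]}
    - {"xyz": [0.1, 0, 0], "turn": [0, 0, 0]}

```text
time: 24.4
eef_pos: [0.6127, 0.0754, 0.0858]
tool_rot: [2.264, 2.177, -0.001]
ft_force: [-0.7, -5.3, -1.1]
gripper_width: 0.0147
```

>>> servo_tool:
  moves:
    - {"xyz": [0.02, 0, 0], "turn": [0, 0, 0]}
    - {"xyz": [0.04, 0, 0], "turn": [0, 0, 0]}
    - {"xyz": [0.06, 0, 0], "turn": [0, 0, 0]}

```text
time: 24.78
eef_pos: [0.6127, 0.0786, 0.0858]
tool_rot: [2.264, 2.177, -0.001]
ft_force: [-0.4, -5.4, -0.6]
gripper_width: 0.0151
```

>>> servo_tool:
  moves:
    - {"xyz": [0.02, 0, 0], "turn": [0, 0, 0]}
    - {"xyz": [0.04, 0, 0], "turn": [0, 0, 0]}

```text
time: 25.02
eef_pos: [0.6129, 0.0807, 0.0858]
tool_rot: [2.264, 2.177, -0.001]
ft_force: [-0.7, -4.5, -0.1]
gripper_width: 0.0152
```

>>> servo_tool:
  moves:
    - {"xyz": [0.02, 0, 0], "turn": [0, 0, 0]}
    - {"xyz": [0.04, 0, 0], "turn": [0, 0, 0]}

```text
time: 25.28
eef_pos: [0.6129, 0.0828, 0.0858]
tool_rot: [2.264, 2.177, -0.0]
ft_force: [-0.6, -5.2, 0.5]
gripper_width: 0.0153
```

>>> servo_tool:
  moves:
    - {"xyz": [0.02, 0, 0], "turn": [0, 0, 0]}
    - {"xyz": [0.04, 0, 0], "turn": [0, 0, 0]}

```text
time: 25.52
eef_pos: [0.613, 0.0849, 0.0859]
tool_rot: [2.264, 2.177, -0.0]
ft_force: [-0.3, -5.6, -0.9]
gripper_width: 0.0151
```

>>> servo_tool:
  moves:
    - {"xyz": [0.02, 0, 0], "turn": [0, 0, 0]}
    - {"xyz": [0.04, 0, 0], "turn": [0, 0, 0]}

```text
time: 25.78
eef_pos: [0.6131, 0.0866, 0.0858]
tool_rot: [2.264, 2.177, -0.001]
ft_force: [0.5, -7.4, 0.4]
gripper_width: 0.0146
```

>>> servo_tool:
  moves:
    - {"xyz": [0.02, 0, 0], "turn": [0, 0, 0]}
    - {"xyz": [0.04, 0, 0], "turn": [0, 0, 0]}

```text
time: 26.02
eef_pos: [0.6132, 0.0867, 0.0858]
tool_rot: [2.262, 2.176, -0.005]
ft_force: [-0.3, -11.9, 0.7]
gripper_width: 0.0155
```

The force rose steeply and the motion stopped. Holding to tell the stop from damping.

>>> servo_tool:
  moves:
    - {"xyz": [0, 0, 0], "turn": [0, 0, 0]}
    - {"xyz": [0, 0, 0], "turn": [0, 0, 0]}
    - {"xyz": [0, 0, 0], "turn": [0, 0, 0]}
    - {"xyz": [0, 0, 0], "turn": [0, 0, 0]}

```text
time: 26.52
eef_pos: [0.6132, 0.0867, 0.0859]
tool_rot: [2.262, 2.176, -0.005]
ft_force: [-0.9, -10.5, 1.3]
gripper_width: 0.0149
```

>>> servo_tool:
  moves:
    - {"xyz": [0.01, 0, 0], "turn": [0, 0, 0]}
    - {"xyz": [0.01, 0, 0], "turn": [0, 0, 0]}
    - {"xyz": [0.01, 0, 0], "turn": [0, 0, 0]}

```text
time: 26.9
eef_pos: [0.6132, 0.0868, 0.0858]
tool_rot: [2.262, 2.176, -0.006]
ft_force: [-0.6, -12.0, 0.5]
gripper_width: 0.0146
```

```bash
python3 - <<'E'
from h import *
s=get_state();print(s["eef_pos"],s["ft_force"])
I={n:camera(n) for n in("wrist","scene","top")}
o=np.zeros((600,800,3),np.uint8)
o[:300,:400]=cv2.resize(I["wrist"],(400,300));o[:300,400:]=cv2.resize(I["scene"][150:240,250:370],(400,300),interpolation=cv2.INTER_CUBIC)
o[300:]=cv2.resize(I["top"][130:205,130:330],(800,300),interpolation=cv2.INTER_CUBIC)
cv2.imwrite("pics/m6.png",o[:,:,::-1]);cv2.imwrite("pics/top6.png",I["top"][:,:,::-1])
p=camera_params("top")
for k in("4","5","6"):
    im=cv2.cvtColor(cv2.imread(f"pics/top{k}.png"),cv2.COLOR_BGR2GRAY).astype(float)
    pr=im[163:168,240:320].mean(0);g=np.gradient(pr);
    i=np.argsort(-np.abs(g))[:6]+240;print(k,sorted(i.tolist()),[int(x) for x in pr])
print(ray(p,307,165.5,.105),ray(p,280,165.5,.105))
E
```

```text
[0.61315278 0.08676346 0.08583481] [ -0.56514778 -12.03947627   0.54885279]
4 [280, 287, 288, 302, 304, 319] [56, 51, 42, 39, 31, 21, 22, 22, 25, 25, 22, 22, 20, 22, 23, 22, 23, 22, 25, 24, 24, 23, 23, 23, 22, 21, 22, 24, 26, 27, 20, 27, 41, 43, 43, 42, 45, 46, 24, 16, 41, 47, 46, 46, 46, 46, 46, 47, 103, 107, 106, 107, 107, 107, 107, 107, 107, 108, 108, 108, 109, 108, 108, 77, 104, 112, 113, 132, 135, 134, 134, 134, 133, 134, 134, 134, 135, 132, 125, 107]
5 [242, 243, 245, 253, 254, 319] [21, 17, 20, 50, 92, 72, 50, 46, 46, 47, 47, 46, 45, 59, 99, 104, 103, 102, 102, 103, 103, 103, 103, 104, 104, 105, 105, 105, 104, 104, 105, 106, 104, 104, 104, 105, 106, 90, 105, 112, 114, 128, 130, 129, 129, 126, 123, 120, 120, 120, 122, 123, 124, 124, 127, 128, 130, 131, 133, 133, 133, 132, 133, 133, 133, 133, 133, 133, 133, 133, 133, 134, 133, 133, 133, 133, 134, 131, 124, 107]
6 [252, 253, 254, 256, 264, 265] [22, 22, 20, 21, 20, 20, 23, 25, 26, 24, 20, 17, 21, 54, 66, 93, 68, 48, 45, 46, 46, 46, 46, 44, 55, 120, 126, 124, 124, 123, 124, 124, 125, 126, 127, 129, 129, 130, 130, 130, 130, 131, 130, 129, 128, 126, 124, 121, 119, 120, 122, 124, 123, 124, 127, 128, 130, 131, 133, 133, 133, 132, 133, 133, 133, 133, 133, 133, 133, 133, 133, 133, 133, 133, 133, 133, 133, 130, 123, 106]
[ 0.60746063 -0.09035847  0.105     ] [ 0.60886644 -0.01799103  0.105     ]
```

View pics/m6.png

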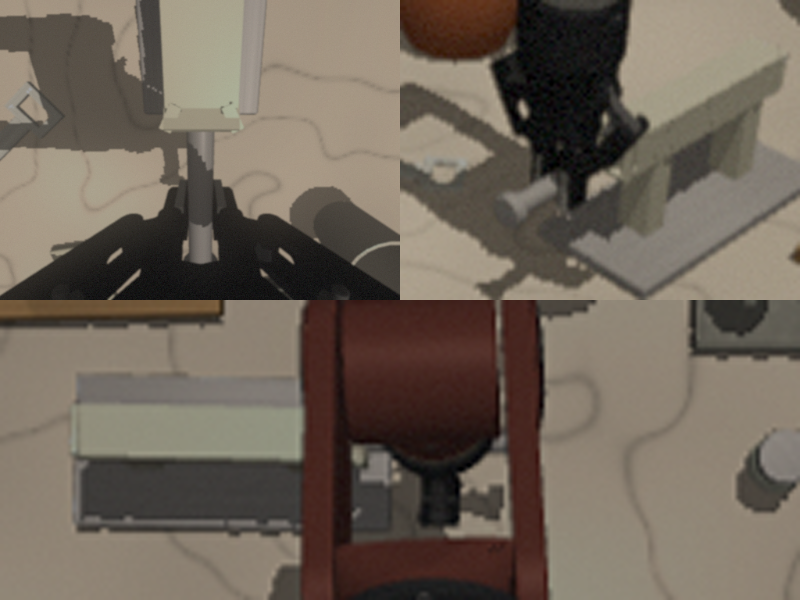

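The held 12 N with no motion, after 17–25 mm of plug travel, fits the rigid stop at about 149 mm depth. One slightly firmer press to confirm, then I'll relieve most of the load and open.

>>> servo_tool:
  moves:
    - {"xyz": [0.01, 0, 0], "turn": [0, 0, 0]}
    - {"xyz": [0.02, 0, 0], "turn": [0, 0, 0]}
    - {"xyz": [0.02, 0, 0], "turn": [0, 0, 0]}
    - {"xyz": [0.02, 0, 0], "turn": [0, 0, 0]}

```text
time: 27.55
eef_pos: [0.6132, 0.0869, 0.0858]
tool_rot: [2.261, 2.176, -0.007]
ft_force: [0.7, -13.7, 0.2]
gripper_width: 0.0153
```

>>> servo_tool:
  moves:
    - {"xyz": [-0.02, 0, 0], "turn": [0, 0, 0]}
    - {"xyz": [-0.05, 0, 0], "turn": [0, 0, 0]}
    - {"xyz": [-0.05, 0, 0], "turn": [0, 0, 0]}

```text
time: 27.92
eef_pos: [0.6132, 0.0867, 0.0858]
tool_rot: [2.264, 2.177, -0.002]
ft_force: [0.3, -7.5, 1.1]
gripper_width: 0.0154
```

>>> servo_tool:
  moves:
    - {"xyz": [0, 0, 0], "turn": [0, 0, 0]}
    - {"xyz": [0, 0, 0], "turn": [0, 0, 0]}
    - {"xyz": [0, 0, 0], "turn": [0, 0, 0]}
    - {"xyz": [0, 0, 0], "turn": [0, 0, 0]}
    - {"xyz": [0, 0, 0], "turn": [0, 0, 0]}
    - {"xyz": [0, 0, 0], "turn": [0, 0, 0]}
    - {"xyz": [0, 0, 0], "turn": [0, 0, 0]}
    - {"xyz": [0, 0, 0], "turn": [0, 0, 0]}
  hand: 0.3

```text
time: 28.92
eef_pos: [0.6131, 0.0879, 0.0858]
tool_rot: [-2.265, -2.177, 0.0]
ft_force: [0.2, -0.3, 0.0]
gripper_width: 0.0554
```

>>> servo_tool:
  moves:
    - {"xyz": [0, 0, -0.15], "turn": [0, 0, 0]}
    - {"xyz": [0, 0, -0.5], "turn": [0, 0, 0]}
    - {"xyz": [0, 0, -1], "turn": [0, 0, 0]}
    - {"xyz": [-0.5, 0, -1.5], "turn": [0, 0, 0]}
    - {"xyz": [-1.2, 0, -2], "turn": [0, 0, 0]}
    - {"xyz": [-2, 0, -2.2], "turn": [0, 0, 0]}
    - {"xyz": [-2.6, 0, -2.2], "turn": [0, 0, 0]}
    - {"xyz": [-2.6, 0, -2.2], "turn": [0, 0, 0]}
    - {"xyz": [-2.6, 0, -2.2], "turn": [0, 0, 0]}

```text
time: 30.05
eef_pos: [0.6082, -0.0415, 0.1966]
tool_rot: [2.264, 2.177, 0.002]
ft_force: [0.8, 0.5, 0.7]
gripper_width: 0.0551
```

```bash
python3 - <<'E'
from h import *
s=get_state();print(s["eef_pos"],s["ft_force"])
I={n:camera(n) for n in("wrist","scene","top")}
o=np.zeros((600,800,3),np.uint8)
o[:300,:400]=cv2.resize(I["wrist"],(400,300));o[:300,400:]=cv2.resize(I["scene"],(400,300))
o[300:]=cv2.resize(I["top"][130:205,130:330],(800,300),interpolation=cv2.INTER_CUBIC)
cv2.imwrite("pics/m7.png",o[:,:,::-1])
im=cv2.cvtColor(I["top"],cv2.COLOR_RGB2GRAY).astype(float)
print([int(x) for x in im[163:168,215:275].mean(0)])
p=camera_params("top")
for u in(258,260,262,264,266):print(u,ray(p,u,165.5,.105)[:2])
E
```

```text
[ 0.60819588 -0.04145383  0.19661123] [0.80259465 0.52472369 0.6556672 ]
[149, 134, 127, 125, 125, 108, 92, 95, 96, 96, 97, 97, 96, 98, 97, 97, 98, 98, 98, 99, 99, 96, 96, 96, 96, 97, 97, 97, 98, 98, 98, 99, 99, 100, 100, 100, 101, 100, 100, 100, 101, 101, 101, 88, 104, 105, 101, 129, 132, 129, 127, 127, 129, 124, 63, 45, 53, 53, 53, 52]
258 [0.61001216 0.04098797]
260 [0.60990799 0.03562576]
262 [0.60980383 0.03026365]
264 [0.60969967 0.02490164]
266 [0.60959551 0.01953972]
```

View pics/m7.png

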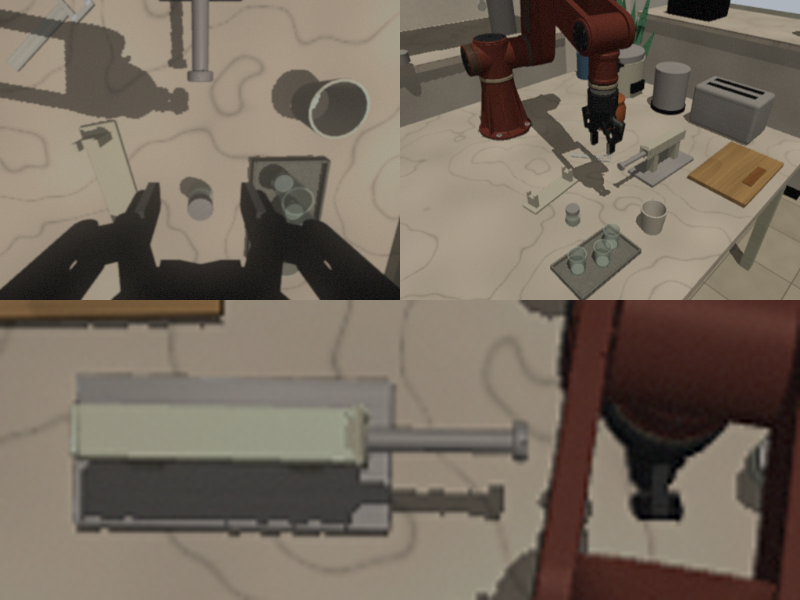

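Checks agree: the head's back end moved 51 mm from the half-way state, the same as the 50.5 mm of tool travel, so the grip did not slip. The nose is about 149 mm deep, and nothing else looks disturbed. Handing in.

```bash
python3 -c "
from cell import *
print(hand_in())"
```

```text
the job is handed in; nothing more can be done
None
```

The spindle is in the socket, pushed home against what I read as the plug's stop and let go. I handed the job in at about 30 s of the 72 s; no verdict was reported.

- **First insertion:** I gripped the spindle at its middle and inserted it to about 98 mm. Force readings stayed within about 2 N.
- **Second grasp:** I let go there, took hold again about 75 mm behind the middle, and pushed at 8–10 mm/s. The plug resisted with about 5 N.
- **Stop:** At about 149 mm the force rose steeply and held at 11–14 N with no further motion. I eased the load to about 7 N, opened the gripper and backed away.
- **Last checks:** In the top camera the head moved 51 mm from the halfway position, against 50.5 mm of tool travel, so the grip did not slip. The gripper is clear, and by eye the counter items look untouched.
- **Not confirmed:** The plug's position can't be seen, so "home" rests on the force and travel readings. The early scene-camera fit of the holder disagreed by several mm across its axis. I relied on top-view edges instead, and the insertion without side load bore them out.

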